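# Check two hardware cases and pick the right pull handle

### The job

Lift the lids of both closed hardware cases all the way up to their stops to check what is inside, and leave them standing open. Then take the pull handle with the round bar out of its case and stand it on its feet inside the wooden tray. Leave the flat strap handle in its case and leave the glue bottle, screw jar and drill where they are.

Things in the scene. Friction and masses are not known exactly. Their poses are not given: they have to be found in the camera images.
- case_1: one of two identical grey steel cases, fixed to the bench, 190 (x) x 130 (y) x 56 high without its lid; floor and walls 5 thick, open inside 180 x 120. Origin: centre of the underside; x points away from the robot towards the hinge edge, z up. It holds one of the two pull handles, either of them
- lid_1 (a joint): opening angle (rad) of case_1's lid: 0 shut, stop 1.047 (60 deg). Plate 190 x 130 x 6, hinged at the case's far (+x) top edge, near edge swings up. Stiff hinge: stays where left; lifting at the tab takes about 3 N. At the stop it overhangs the far half of the case, free edge 220 up, so a tool coming straight down strikes it: lean it 20 to 30 deg, hand towards the robot, fingers pointing away
- lid_1_tab (a point): grip point of the black upright tab on lid_1: plate 30 wide along the case's y, 8 thick along x, 40 tall, on the lid 14 from its near edge, mid-width. The point is on its centre line, 28 above the lid's top face (90 above the bench when shut), 12 under the tab's top. Pinched across its 30 mm width it can turn between the fingers as the lid swings about lid_1_hinge
- lid_1_hinge (a point): hinge axis of lid_1, in the middle of its width: 56 above the bench at the case's far edge, axis along the case's y. From it the tab point lies 176 towards the robot and 34 up with the lid shut
- case_2: one of two identical grey steel cases, fixed to the bench, 190 (x) x 130 (y) x 56 high without its lid; floor and walls 5 thick, open inside 180 x 120. Origin: centre of the underside; x points away from the robot towards the hinge edge, z up. It holds one of the two pull handles, either of them
- lid_2 (a joint): opening angle (rad) of case_2's lid: 0 shut, stop 1.047 (60 deg). Plate 190 x 130 x 6, hinged at the case's far (+x) top edge, near edge swings up. Stiff hinge: stays where left; lifting at the tab takes about 3 N. At the stop it overhangs the far half of the case, free edge 220 up, so a tool coming straight down strikes it: lean it 20 to 30 deg, hand towards the robot, fingers pointing away
- lid_2_tab (a point): grip point of the black upright tab on lid_2: plate 30 wide along the case's y, 8 thick along x, 40 tall, on the lid 14 from its near edge, mid-width. The point is on its centre line, 28 above the lid's top face (90 above the bench when shut), 12 under the tab's top. Pinched across its 30 mm width it can turn between the fingers as the lid swings about lid_2_hinge
- lid_2_hinge (a point): hinge axis of lid_2, in the middle of its width: 56 above the bench at the case's far edge, axis along the case's y. From it the tab point lies 176 towards the robot and 34 up with the lid shut
- round_handle: the wanted pull handle, bare steel: a ROUND bar 16 in diameter and 140 long on two round posts (14 thick) with foot discs 28 across, 104 apart; 0.16 to 0.26 kg. Origin: centre of the underside of the feet; x along the bar, z up; the bar's axis is 34 above the origin, its top 42. Stands on its feet on the floor of one of the cases, roughly along the case
- strap_handle: the other pull handle, bare steel: a FLAT strap 110 x 30 x 6 on two square feet, 32 high in all; about 0.16 kg. Origin: centre of its underside, x along the strap. Stands in the case that does not hold the round one
- tray: shallow wooden tray fixed to the bench, 200 (x) x 120 (y) x 25 high, walls and floor 6 thick, open inside 188 x 108. Origin: centre of the underside, so its inner floor is at 6; z up. It lies beside the cases, left or right
- glue_bottle: bystander: white bottle 150 tall, 60 across, standing behind the gap between the cases; origin at its underside
- screw_jar: bystander: clear jar with a steel cap, 80 tall, 60 across, standing behind the case on the right; origin at its underside
- drill: bystander: grey and black cordless drill lying on its side beside the cases, on the side away from the tray, about 230 (x) x 190 (y) x 52 high; origin at its underside
Mind the look-alikes: they are no part of the job. What is shaped like the case_1 but pink is not meant.

How it is judged (in metres and radians):
On the way:
1. both lids are open together, each more than 0.9 rad (the stop is at 1.047), with the round-bar handle still in its case (value of joint each of lid_1, lid_2 above 0.9 rad and distance of round_handle from where it was at the start of the episode below 0.04 m), for 0.2 s.
At the end, for the whole second after the job is handed in: Round-bar handle at rest on its feet on the tray floor: upright within 0.12 rad, origin 2 to 11 mm above the tray origin, within 40 mm (tray x) and 50 mm (y) of its centre; both lids open over 0.75 rad; strap handle within 30 mm of its start (value of joint each of lid_1, lid_2 above 0.75 rad and x of round_handle in the frame of tray between -0.04 and 0.04 m and y of round_handle in the frame of tray between -0.05 and 0.05 m and z of round_handle in the frame of tray between 0.002 and 0.011 m and angle between round_handle's own z axis and vertical below 0.12 rad and linear speed of round_handle below 0.02 m/s and distance of strap_handle from where it was at the start of the episode below 0.03 m); the robot touches nothing.
It fails at once if the flat strap handle is shifted more than 30 mm (distance of strap_handle from where it was at the start of the episode above 0.03 m).
It fails at once if the glue bottle, screw jar or drill is moved more than 30 mm (distance of any of glue_bottle, screw_jar, drill from where it was at the start of the episode above 0.03 m).
It also fails if it takes over 64 s, if anything falls off the work surface, if the arm or the gripper's body presses on something with over 40 N, if the wrist force passes 120 N, or if a joint passes its speed limit or range.

### The arm

A 6-joint arm with a two-finger parallel gripper is mounted at the origin on the work surface. World frame = base frame: x ahead of the robot, y to its left, z up, the work surface at z = 0. Lengths are in m, angles in degrees, forces in N, time in s.
With the tool pointing down it reaches from about 0.4 to 0.825 m from the base axis. Payload 7 kg.
Tool frame: the origin (TCP) lies midway between the tips of the shut fingers; the grasp point (between the pads) lies 19 mm behind it (r.grasp_offset is the distance from the TCP to the grasp point, in m); z points along the fingers, x is the direction in which the jaws open and shut, and the axes are right-handed (so a half turn about z gives the same grasp; the last joint's range is limited). The gripper opens to 88 mm and grips with 3 to 60 N. Pads are 19 mm wide; open, the fingers measure 130 mm over their backs; the gripper's body (78 mm by 193 mm) begins 47 mm behind the grasp point.
Start: joints at [81.767, 20.546, 0.682, 0, -70.136, -16.507], TCP at [0.282, 0.613, 0.227] pointing down, gripper open.
Joint ranges: [-176.03, 176.03], [-82.01, 121.73], [-58.28, 71.71], [-173.87, 95.51], [-174.79, -0.11], [-173.66, 173.66]. Speed limits (degrees/s): [136.94, 136.94, 172.46, 180, 180, 180].

### API

Orientations are given as [roll, pitch, yaw] about the fixed x, y, z axes, in that order (R = Rz(yaw) Ry(pitch) Rx(roll)).
In Python, from plant import r gives the robot as it stands.
- The arm moves only by the tool step_arm, never from a script. Its argument "deltas" is a list of rows, each a list of 7 numbers: the turn, a rotation vector about the tool's x, y, z in rad, then the shift along the tool's x, y, z in mm, then the opening, from -1 (shut) to 1 (fully open), so that 0 is half open. In form: [[ax, ay, az, x, y, z, grip], ...]. A call has 1 to 10 rows; each row shifts and turns the pose as measured when the row begins, along the tool's axes as they then stand; what a row does not reach is not made up. A row lasts 1/10 s, in which the tool goes at most 50 mm and 8.59 degrees, less where a joint would pass 70% of its speed; a pose out of reach is approached as far as the arm can. A call with a gripper value outside its range is refused whole. The fingers move at their own pace and stop on an object; "squeeze" is the grip in N (left out, the last holds). Time passes only in rows, so rows that do not move let the fingers close. It gives the time, the measured TCP pose, the force and the opening at its end, in the units of the state.
- r.get_state(): the state, without advancing time (a new reading comes with each control period).
- r.capture(name): name is "scene" or "top" or "wrist"; returns the picture (384x512x3 uint8, red, green, blue); there is no depth.
- r.camera_info(name): a dict with "vertical_fov" (degrees; the focal length in pixels is half the picture's height over the tangent of half this angle, whatever the lens; pixels are square), "cx", "cy" (the principal point, pixels), "k1" (the pictures are not rectified: a ray, as slopes to the right and down, at radius r is drawn at 1 + k1 r^2 times it, then the intrinsics apply), "view" (4x4, takes a point from world to camera coordinates). Camera axes: x right, y down, z forward; pixel columns grow to the right and rows downward; lengths in m; the calibration is good to about 2 mm. A picture is of the moment at which its call begins: read the wrist's pose just before it. camera_info takes no time and is no camera call; for the wrist camera it gives the pose at the moment of the call.
- r.close_job(): hands the job in, once; it reports no verdict.
The state is a dict: "time_s": time; "joints": joint angles; "qd": joint speeds; "joint_torque": joint torques, N m; "tcp_pos": TCP position; "eef_rot": TCP orientation; "contact_force": force on the tool from outside, world axes, zero at the start; "moment": the same for the moment, N m; "gripper_width": finger opening in m.
Only numpy, scipy, OpenCV 4.12 (cv2) and the standard library are available. Lean on these libraries where they do the work, as an engineer would, in place of code of your own. Each camera call takes 0.05 s, during which the arm holds its last target.

## Working session

There is one attempt and no reset: what is moved stays moved. The work goes in short steps, Python scripts to look and compute and a tool call to move; the robot and the scene stay as the last step left them, time stands still between calls to the robot, and variables do not carry over. Pictures are saved under pics/ and viewed, and the job is handed in when it is done.

Besides the shell and the picture viewer there is one more tool, called after ">>>" as name(argument=value, ...), one argument or row to a line, values as JSON. step_arm: Moves the arm, as the interface text tells. Its arguments: {"type":"object","properties":{"deltas":{"type":"array","items":{"type":"array","items":{"type":"number"}}},"squeeze":{"type":"number"}},"required":["deltas"]}

```bash
ls; mkdir -p pics; python3 - <<'E'
from plant import r
import cv2
print(r.get_state())
for n in ["scene","top","wrist"]:
    i=r.camera_info(n); print(n,i)
    cv2.imwrite(f"pics/{n}0.png",r.capture(n)[:,:,::-1])
E
```

```text
pics
{'time_s': 0.0, 'joints': array([ 8.17661952e+01,  2.05909273e+01,  6.34251849e-01, -1.93360372e-02,
       -7.01332498e+01, -1.65072329e+01]), 'qd': array([ 0.09761663, -0.02995138, -0.05813116, -0.05085533, -0.11199045,
       -0.05660713]), 'joint_torque': array([ 5.00635906e-04, -5.82717168e+01,  2.93061858e+01,  6.99752882e+00,
        6.89646535e-03, -1.58378393e-04]), 'tcp_pos': array([0.28232344, 0.61260707, 0.22563449]), 'eef_rot': array([-1.79991874e+02, -9.13841216e-02, -1.14747630e+02]), 'contact_force': array([-0.62062163, -0.24271566,  0.2400096 ]), 'moment': array([ 0.06044074,  0.02646595, -0.00587214]), 'gripper_width': 0.08769144604407057}
scene {'vertical_fov': 55.90356268038699, 'cx': 253.59144678400958, 'cy': 196.44113998119903, 'k1': -0.06343654923815065, 'view': array([[-0.20467015,  0.9787858 ,  0.00940682,  0.02769131],
       [ 0.76721891,  0.16638335, -0.61942855, -0.36698561],
       [-0.60785301, -0.11956144, -0.78499668,  1.6345772 ],
       [ 0.        ,  0.        ,  0.        ,  1.        ]])}
top {'vertical_fov': 49.392998077919955, 'cx': 255.80566420184982, 'cy': 187.87999780364098, 'k1': -0.07416500934183022, 'view': array([[ 0.04981424, -0.99875653, -0.00198207,  0.05878811],
       [-0.97560939, -0.04823476, -0.21414882,  0.55541612],
       [ 0.21378693,  0.01260139, -0.97679903,  1.31097946],
       [ 0.        ,  0.        ,  0.        ,  1.        ]])}
wrist {'vertical_fov': 69.29077834210582, 'cx': 260.9441210603005, 'cy': 189.72155827300503, 'k1': -0.02048707736108556, 'view': array([[-0.41773066, -0.90856874,  0.00198253,  0.67438068],
       [-0.87355316,  0.40222966,  0.27407329, -0.03335385],
       [-0.24981185,  0.11275698, -0.96170677,  0.39097632],
       [ 0.        ,  0.        ,  0.        ,  1.        ]])}
```

View pics/scene0.png

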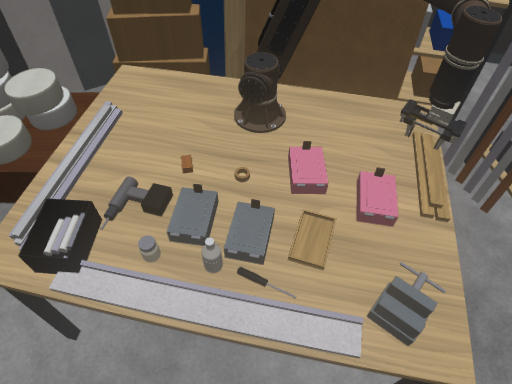

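View pics/top0.png

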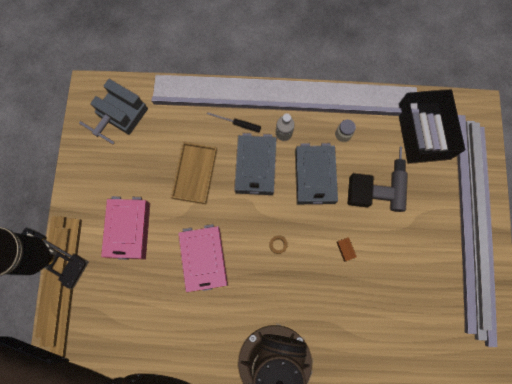

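View pics/wrist0.png

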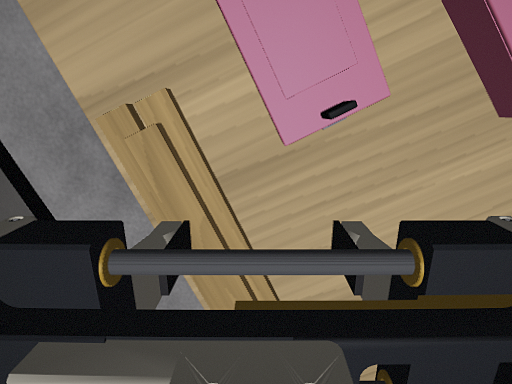

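Top view: the two grey cases are at about (255,165) and (317,175), and the wooden tray is at (195,173). The pink cases at (125,228) and (203,258) are look-alikes and not meant. The glue bottle is at (286,125), the jar at (346,130) and the drill at (380,190). Next I measure the grey lids.

```bash
cat > h.py <<'E'
import numpy as np, cv2
from scipy.spatial.transform import Rotation as R
from plant import r
def K(i):
    f=192/np.tan(np.radians(i["vertical_fov"]/2)); return np.array([[f,0,i["cx"]],[0,f,i["cy"]],[0,0,1.]])
def ray(i,p):
    k=K(i); d=np.array([i["k1"],0,0,0,0.])
    u=cv2.undistortPoints(np.array(p,float).reshape(1,1,2),k,d).ravel()
    V=i["view"]; o=-V[:3,:3].T@V[:3,3]; v=V[:3,:3].T@np.array([u[0],u[1],1]); return o,v/np.linalg.norm(v)
def plane(i,p,z):
    o,v=ray(i,p); return o+v*(z-o[2])/v[2]
def proj(i,P):
    P=np.array(P,float).reshape(-1,1,3); V=i["view"]
    return cv2.projectPoints(P,cv2.Rodrigues(V[:3,:3])[0],V[:3,3],K(i),np.array([i["k1"],0,0,0,0.]))[0].reshape(-1,2)
def tri(*ips):
    A=np.zeros((3,3));b=np.zeros(3)
    for i,p in ips:
        o,v=ray(i,p);M=np.eye(3)-np.outer(v,v);A+=M;b+=M@o
    X=np.linalg.solve(A,b)
    return X,[np.linalg.norm((np.eye(3)-np.outer(v,v))@(X-o)) for o,v in [ray(i,p) for i,p in ips]]
E
python3 - <<'E'
from h import *
a=cv2.imread("pics/top0.png"); cv2.imwrite("pics/topc.png",cv2.resize(a[100:220,160:360],None,fx=4,fy=4,interpolation=cv2.INTER_CUBIC))
a=cv2.imread("pics/scene0.png"); cv2.imwrite("pics/scenec.png",cv2.resize(a[170:280,150:350],None,fx=4,fy=4,interpolation=cv2.INTER_CUBIC))
E
```

```text
(no output)
```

View pics/topc.png

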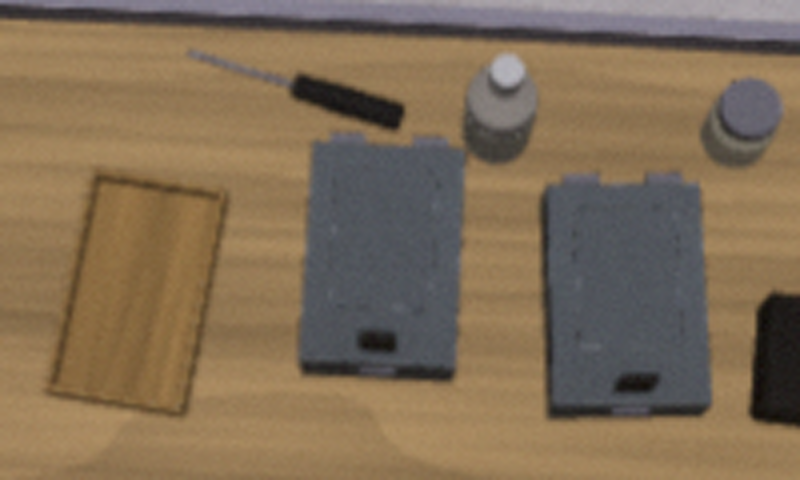

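View pics/scenec.png

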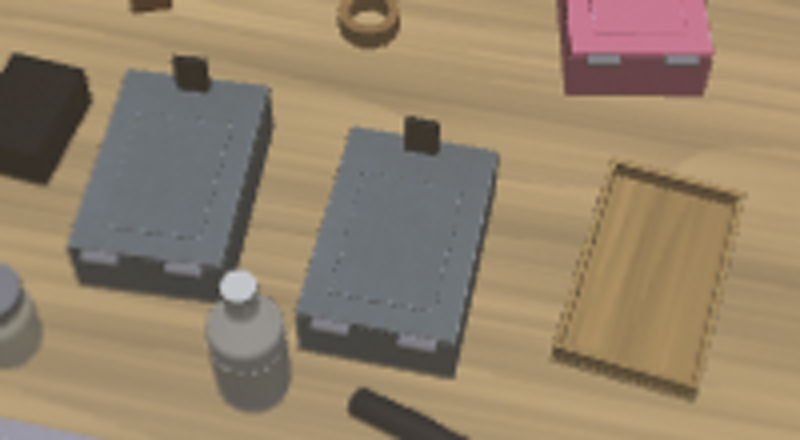

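```bash
python3 - <<'E'
from h import *
T=r.camera_info("top");S=r.camera_info("scene")
t=lambda u,v:((u+.5)/4-.5+160,(v+.5)/4-.5+100)
s=lambda u,v:((u+.5)/4-.5+150,(v+.5)/4-.5+170)
def rep(n,i,f,pts,z):
    P=np.array([plane(i,f(*p),z) for p in pts]) # FL FR NR NL
    c=P.mean(0); x=(P[0]+P[1]-P[2]-P[3]); 
    print(n,c.round(4),"yaw",np.degrees(np.arctan2(x[1],x[0])).round(2),"sides",[np.linalg.norm(P[k]-P[(k+1)%4]).round(3) for k in range(4)])
rep("caseL top",T,t,[(312,141),(464,150),(453,370),(302,362)],.062)
rep("caseL sc",S,s,[(456,345),(298,318),(352,130),(498,153)],.062)
rep("caseR top",T,t,[(548,187),(700,185),(711,402),(550,404)],.062)
rep("caseR sc",S,s,[(222,268),(70,247),(127,73),(270,88)],.062)
rep("tray top",T,t,[(97,173),(228,192),(185,413),(50,392)],.025)
rep("tray sc",S,s,[(694,390),(553,352),(615,166),(741,196)],.025)
for n,a,b in [("tabL",(377,332),(422,119)),("tabR",(640,374),(190,57))]:
    print(n,plane(T,t(*a),.102).round(4),plane(S,s(*b),.102).round(4),tri((T,t(*a)),(S,s(*b))))
st=r.get_state();print(st["time_s"],st["tcp_pos"])
# bystanders
print("bottle cap",plane(T,t(508,70),.15).round(3),"drill corner",plane(T,t(752,420),.05).round(3))
E
```

```text
caseL top [0.6355 0.0921 0.062 ] yaw 0.24 sides [np.float64(0.129), np.float64(0.19), np.float64(0.124), np.float64(0.191)]
caseL sc [0.6413 0.0934 0.062 ] yaw 0.19 sides [np.float64(0.126), np.float64(0.19), np.float64(0.128), np.float64(0.189)]
caseR top [ 0.6122 -0.1118  0.062 ] yaw 2.7 sides [np.float64(0.128), np.float64(0.186), np.float64(0.132), np.float64(0.185)]
caseR sc [ 0.616  -0.1104  0.062 ] yaw 3.97 sides [np.float64(0.127), np.float64(0.185), np.float64(0.13), np.float64(0.189)]
tray top [0.6034 0.2974 0.025 ] yaw -6.61 sides [np.float64(0.115), np.float64(0.196), np.float64(0.116), np.float64(0.196)]
tray sc [0.6122 0.3009 0.025 ] yaw -7.25 sides [np.float64(0.115), np.float64(0.196), np.float64(0.112), np.float64(0.197)]
tabL [0.5595 0.0927 0.102 ] [0.5536 0.0917 0.102 ] (array([0.55812685, 0.09259823, 0.10800219]), [np.float64(2.5530532383833414e-05), np.float64(2.553053238393094e-05)])
tabR [ 0.5356 -0.1177  0.102 ] [ 0.5297 -0.1176  0.102 ] (array([ 0.53424949, -0.11618672,  0.10776252]), [np.float64(0.000668718585931835), np.float64(0.0006687185859318111)])
0.15 [0.28237671 0.61268403 0.22583312]
bottle cap [ 0.768 -0.002  0.15 ] drill corner [ 0.513 -0.218  0.05 ]
```

Each tab triangulates to within 6 mm of where the case corners put it:

| Item | Position (x, y) | Yaw |
|---|---|---|
| Left case | (0.638, 0.0925) | ≈0° |
| Left tab | (0.557, 0.0925) | |
| Right case | (0.614, -0.111) | ≈3.3° |
| Right tab | (0.533, -0.116) | |
| Tray | (0.608, 0.299) | ≈-7° |

Candidates for the cases in the top view:
- Grey cases at (255,165) and (317,175): chosen by colour.
- Pink cases at (125,228) and (203,258): rejected.

The 4x crop above confirms the two grey lids with their black tabs. First I turn the tool.

>>> step_arm(
  deltas=[
    [0,0,-0.143,0,0,0,1],
    [0,0,-0.143,0,0,0,1],
    [0,0,-0.143,0,0,0,1],
  ],
)

```text
time_s: 0.45
tcp_pos: [0.2821, 0.6121, 0.2245]
eef_rot: [179.9, -0.2, -89.5]
contact_force: [1.4, 0.5, -0.2]
gripper_width: 0.0878
```

>>> step_arm(
  deltas=[
    [0,0,0,43,-23,0,1],
    [0,0,0,43,-23,0,1],
    [0,0,0,43,-23,0,1],
    [0,0,0,43,-23,0,1],
    [0,0,0,43,-23,0,1],
    [0,0,0,43,-23,0,1],
    [0,0,0,43,-23,0,1],
    [0,0,0,43,-23,0,1],
    [0,0,0,43,-23,0,1],
    [0,0,0,43,-23,0,1],
  ],
)

```text
time_s: 1.45
tcp_pos: [0.5208, 0.1775, 0.2231]
eef_rot: [179.9, -0.4, -88.6]
contact_force: [0.5, -0.2, -0.3]
gripper_width: 0.0877
```

>>> step_arm(
  deltas=[
    [0,0,0.01,42,-9,0,1],
    [0,0,0.01,42,-9,0,1],
    [0,0,0,0,0,0,1],
  ],
)

```text
time_s: 1.75
tcp_pos: [0.5421, 0.0857, 0.2229]
eef_rot: [179.8, -0.5, -90.0]
contact_force: [-0.8, 0.2, -0.0]
gripper_width: 0.0877
```

```bash
python3 - <<'E'
from h import *
i=r.camera_info("wrist"); cv2.imwrite("pics/w1.png",r.capture("wrist")[:,:,::-1]); print(i["view"])
import pickle; pickle.dump(i,open("w1.pkl","wb"))
E
```

```text
[[ 1.35355866e-04 -9.99959065e-01  9.04705120e-03  8.37013441e-02]
 [-9.60603074e-01  2.38437420e-03  2.77913742e-01  4.87050254e-01]
 [-2.77923937e-01 -8.72824245e-03 -9.60563430e-01  5.38034002e-01]
 [ 0.00000000e+00  0.00000000e+00  0.00000000e+00  1.00000000e+00]]
```

View pics/w1.png

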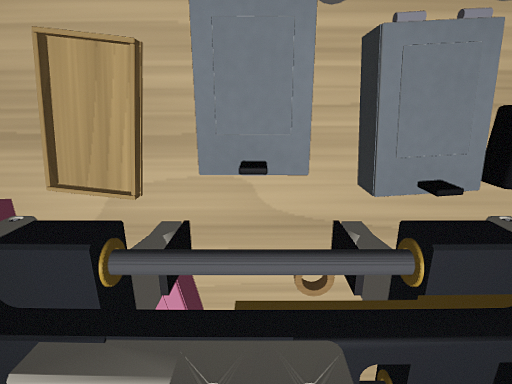

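Wrist view: the left tab is at (253,167), with lid near corners at (199,174) and (308,174). The right tab is at (440,187), with near corners at (375,194) and (481,189). The tray corners are visible.

```bash
python3 - <<'E'
from h import *
import pickle
i=pickle.load(open("w1.pkl","rb"))
a=cv2.imread("pics/w1.png"); 
g=cv2.cvtColor(a,cv2.COLOR_BGR2GRAY)
m=((g<40)).astype(np.uint8)
n,l,s,c=cv2.connectedComponentsWithStats(m[100:210])
for k in range(1,n):
    if s[k,4]>100:print(s[k],c[k])
for p,z in [((199,174),.062),((308,174),.062),((375,194),.062),((481,189),.062),((504,17),.062),((363,36),.062)]:
    print(p,plane(i,p,z).round(4))
for n,p in [("L",(240,162)),("L",(267,162)),("R",(418,181)),("R",(448,181))]: print(n,plane(i,p,.102).round(4))
for p in [(33,27),(142,40),(137,197),(47,187)]: print("tray",plane(i,p,.025).round(4))
E
```

```text
[ 481    5   31   84 1869] [499.6153023   50.72017121]
[239  61  28  13 252] [252.51190476  66.73015873]
[418  80  46  16 494] [440.01417004  87.74898785]
(199, 174) [0.5446 0.157  0.062 ]
(308, 174) [0.5443 0.0289 0.062 ]
(375, 194) [ 0.5194 -0.0535  0.062 ]
(481, 189) [ 0.5254 -0.1838  0.062 ]
(504, 17) [ 0.7118 -0.1687  0.062 ]
(363, 36) [ 0.6914 -0.0219  0.062 ]
L [0.5661 0.106  0.102 ]
L [0.566  0.0786 0.102 ]
R [ 0.5458 -0.0798  0.102 ]
R [ 0.5458 -0.112   0.102 ]
tray [0.7105 0.347  0.025 ]
tray [0.6954 0.2219 0.025 ]
tray [0.5047 0.2504 0.025 ]
tray [0.519  0.3698 0.025 ]
```

>>> step_arm(
  deltas=[
    [0,0,0,-7,-16,20,1],
    [0,0,0,0,0,35,1],
    [0,0,0,0,0,35,1],
    [0,0,0,0,0,30,1],
    [0,0,0,0,0,15,1],
    [0,0,0,0,0,10,1],
  ],
)

```text
time_s: 2.4
tcp_pos: [0.5597, 0.0978, 0.0752]
eef_rot: [-179.9, -0.2, -89.9]
contact_force: [-1.0, 0.2, 0.4]
gripper_width: 0.0876
```

>>> step_arm(
  deltas=[
    [0,0,0,5,1,3,1],
    [0,0,0,0,0,0,-1],
    [0,0,0,0,0,0,-1],
    [0,0,0,0,0,0,-1],
    [0,0,0,0,0,0,-1],
    [0,0,0,0,0,0,-1],
  ],
  squeeze=20,
)

```text
time_s: 3.0
tcp_pos: [0.5597, 0.0944, 0.0742]
eef_rot: [-179.7, -0.2, -89.8]
contact_force: [-0.4, 0.1, 0.7]
gripper_width: 0.0527
```

>>> step_arm(
  deltas=[
    [0,0,0,0,0,0,-1],
    [0,0,0,0,0,0,-1],
    [0,0,0,0,0,0,-1],
    [0,0,0,0,0,0,-1],
  ],
)

```text
time_s: 3.4
tcp_pos: [0.56, 0.0931, 0.075]
eef_rot: [-179.7, -0.2, -89.8]
contact_force: [0.1, 2.1, -0.5]
gripper_width: 0.0298
```

>>> step_arm(
  deltas=[
    [0,0,0,0,-4,-15,-1],
    [0,0,0,0,-5,-15,-1],
    [0,0,0,0,-6.5,-14,-1],
    [0,0,0,0,-7.5,-13.5,-1],
  ],
)

```text
time_s: 3.8
tcp_pos: [0.5794, 0.0931, 0.1295]
eef_rot: [179.8, -0.3, -89.9]
contact_force: [0.7, -0.5, -5.2]
gripper_width: 0.0297
```

>>> step_arm(
  deltas=[
    [0,0,0,0,-9,-13,-1],
    [0,0,0,0,-10,-12,-1],
    [0,0,0,0,-11,-11,-1],
    [0,0,0,0,-12,-10,-1],
  ],
)

```text
time_s: 4.2
tcp_pos: [0.6152, 0.0929, 0.1732]
eef_rot: [179.0, -0.3, -90.0]
contact_force: [-5.4, 1.5, 1.1]
gripper_width: 0.0297
```

>>> step_arm(
  deltas=[
    [0,0,0,0,-12.5,-9.5,-1],
    [0,0,0,0,-13,-8,-1],
    [0,0,0,0,-14,-7,-1],
    [0,0,0,0,-14.5,-6,-1],
  ],
)

```text
time_s: 4.6
tcp_pos: [0.664, 0.0927, 0.2032]
eef_rot: [178.1, -0.4, -90.0]
contact_force: [-5.1, 0.3, 3.6]
gripper_width: 0.0295
```

>>> step_arm(
  deltas=[
    [0.02,0,0,0,-13,-4,-1],
    [0,0,0,0,-10,-2,-1],
    [0,0,0,0,-4,-1,-1],
  ],
)

```text
time_s: 4.9
tcp_pos: [0.6835, 0.0925, 0.2092]
eef_rot: [178.3, -0.5, -90.1]
contact_force: [-14.5, 2.7, 5.0]
gripper_width: 0.0293
```

Force rises to 14.5 N, so the lid is at its stop. Release and back off.

>>> step_arm(
  deltas=[
    [0,0,0,0,1,0,1],
    [0,0,0,0,0,0,1],
    [0,0,0,0,0,0,1],
    [0,0,0,0,0,0,1],
    [0,0,0,0,0,0,1],
  ],
)

```text
time_s: 5.4
tcp_pos: [0.682, 0.093, 0.2084]
eef_rot: [178.2, -0.5, -90.1]
contact_force: [0.8, 0.8, 0.5]
gripper_width: 0.0641
```

>>> step_arm(
  deltas=[
    [0,0,0,0,15,-15,1],
    [0,0,0,0,25,-15,1],
    [0,0,0,0,40,-5,1],
    [0,0,0,0,40,0,1],
    [0,0,0,0,30,0,1],
  ],
)

```text
time_s: 5.9
tcp_pos: [0.5319, 0.0929, 0.2464]
eef_rot: [178.1, -0.6, -90.2]
contact_force: [0.8, 0.8, 1.0]
gripper_width: 0.0876
```

```bash
python3 - <<'E'
from h import *
import pickle
i=r.camera_info("wrist"); cv2.imwrite("pics/w2.png",r.capture("wrist")[:,:,::-1]); pickle.dump(i,open("w2.pkl","wb"))
E
```

```text
(no output)
```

View pics/w2.png

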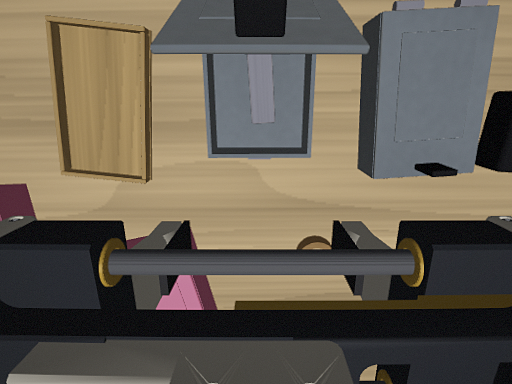

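The left case holds the flat strap, visible at (261,90), and its lid stands open. The round bar must be in the right case. On to the right tab.

>>> step_arm(
  deltas=[
    [0.033,0,-0.05,40,0,0,1],
    [0,0,0,45,0,0,1],
    [0,0,0,45,0,10,1],
    [0,0,0,45,0,20,1],
    [0,0,0,35,0,20,1],
    [0,0,0,0,0,10,1],
  ],
)

```text
time_s: 6.55
tcp_pos: [0.5385, -0.1229, 0.1928]
eef_rot: [-179.2, -0.4, -86.8]
contact_force: [-0.9, 0.3, -0.4]
gripper_width: 0.0876
```

>>> step_arm(
  deltas=[
    [-0.012,0,0,-5,3,25,1],
    [0,0,0,0,0,30,1],
    [0,0,0,0,0,28,1],
    [0,0,0,0,0,20,1],
    [0,0,0,0,0,10,1],
    [0,0,0,0,0,2,1],
  ],
)

```text
time_s: 7.15
tcp_pos: [0.5372, -0.1199, 0.0744]
eef_rot: [-179.7, -0.4, -87.0]
contact_force: [-0.6, -0.0, 1.3]
gripper_width: 0.0875
```

>>> step_arm(
  deltas=[
    [0,0,0,-2,2,0,-1],
    [0,0,0,0,0,0,-1],
    [0,0,0,0,0,0,-1],
    [0,0,0,0,0,0,-1],
    [0,0,0,0,0,0,-1],
    [0,0,0,0,0,0,-1],
    [0,0,0,0,0,0,-1],
    [0,0,0,0,0,0,-1],
    [0,0,0,0,0,0,-1],
  ],
)

```text
time_s: 8.05
tcp_pos: [0.538, -0.1166, 0.0789]
eef_rot: [-179.3, -0.4, -87.0]
contact_force: [-0.4, 0.0, 0.6]
gripper_width: 0.0295
```

>>> step_arm(
  deltas=[
    [0,0,0,0,-4,-15,-1],
    [0,0,0,0,-5.5,-15,-1],
    [0,0,0,0,-7,-14,-1],
    [0,0,0,0,-8,-13.5,-1],
  ],
  squeeze=25,
)

```text
time_s: 8.45
tcp_pos: [0.5582, -0.1153, 0.1336]
eef_rot: [-179.8, -0.3, -87.0]
contact_force: [1.3, 0.0, -5.9]
gripper_width: 0.0297
```

>>> step_arm(
  deltas=[
    [0,0,0,0,-9,-13,-1],
    [0,0,0,0,-10,-12,-1],
    [0,0,0,0,-11,-11,-1],
    [0,0,0,0,-12,-10,-1],
  ],
)

```text
time_s: 8.85
tcp_pos: [0.5942, -0.1131, 0.1771]
eef_rot: [179.3, -0.2, -87.2]
contact_force: [-4.8, 0.5, -0.4]
gripper_width: 0.0295
```

>>> step_arm(
  deltas=[
    [0,0,0,0,-13,-9.5,-1],
    [0,0,0,0,-13.5,-8,-1],
    [0,0,0,0,-14,-6.5,-1],
    [0,0,0,0,-14,-5,-1],
    [0.02,0,0,0,-12,-3,-1],
  ],
)

```text
time_s: 9.35
tcp_pos: [0.6531, -0.1094, 0.2098]
eef_rot: [179.2, -0.2, -87.2]
contact_force: [-7.6, 2.6, 10.4]
gripper_width: 0.0297
```

>>> step_arm(
  deltas=[
    [0,0,0,0,-10,-3,-1],
    [0,0,0,0,-5,-2,-1],
  ],
)

```text
time_s: 9.55
tcp_pos: [0.6601, -0.1089, 0.2121]
eef_rot: [178.2, -0.1, -87.3]
contact_force: [-19.3, 0.1, 0.2]
gripper_width: 0.0293
```

>>> step_arm(
  deltas=[
    [0,0,0,0,1,0,1],
    [0,0,0,0,0,0,1],
    [0,0,0,0,0,0,1],
    [0,0,0,0,0,0,1],
    [0,0,0,0,0,0,1],
    [0,0,0,0,15,-15,1],
    [0,0,0,0,25,-15,1],
    [0,0,0,0,40,-5,1],
    [0,0,0,0,40,0,1],
    [0,0,0,0,40,0,1],
  ],
)

```text
time_s: 10.55
tcp_pos: [0.4997, -0.1168, 0.2502]
eef_rot: [178.0, -0.2, -87.2]
contact_force: [0.1, -0.1, 0.8]
gripper_width: 0.0875
```

```bash
python3 - <<'E'
from h import *
import pickle
i=r.camera_info("wrist"); cv2.imwrite("pics/w3.png",r.capture("wrist")[:,:,::-1]); pickle.dump(i,open("w3.pkl","wb"))
a=r.capture("top")[:,:,::-1];cv2.imwrite("pics/t3.png",cv2.resize(a[60:240,160:400],None,fx=3,fy=3,interpolation=cv2.INTER_CUBIC))
a=r.capture("scene")[:,:,::-1];cv2.imwrite("pics/s3.png",cv2.resize(a[130:290,130:350],None,fx=3,fy=3,interpolation=cv2.INTER_CUBIC))
E
```

```text
(no output)
```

View pics/w3.png

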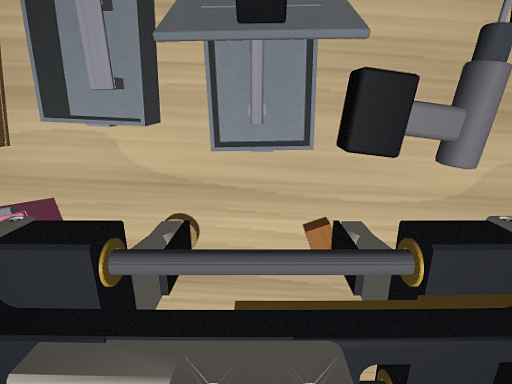

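View pics/s3.png

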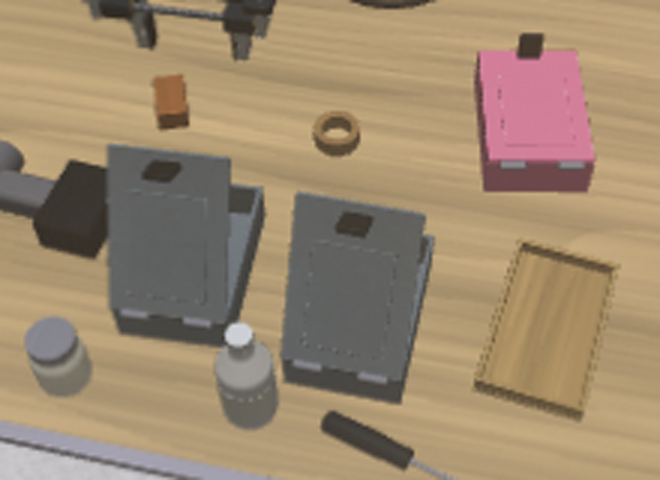

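View pics/t3.png

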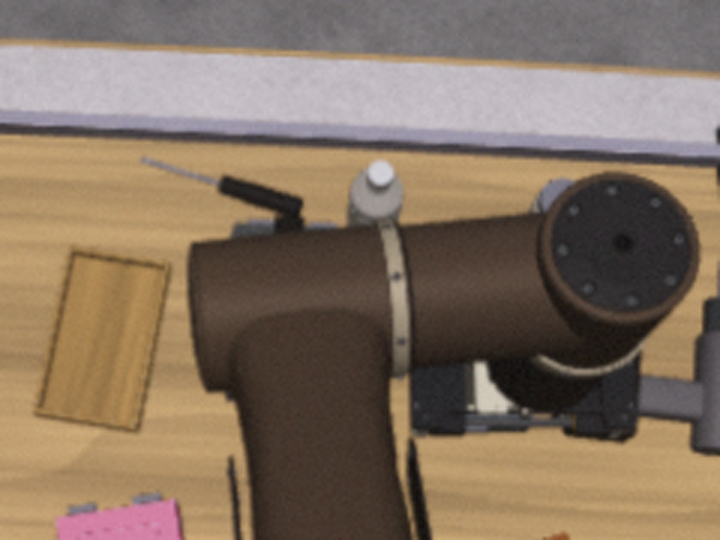

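Both lids stand open. The round bar with disc feet is in the right case, running from (257,40) to (257,124). The left strap has square feet. Close crop to check the choice:

```bash
python3 - <<'E'
from h import *
a=cv2.imread("pics/w3.png");cv2.imwrite("pics/w3c.png",cv2.resize(a[30:160,200:330],None,fx=4.5,fy=4.5,interpolation=cv2.INTER_CUBIC))
E
```

```text
(no output)
```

View pics/w3c.png

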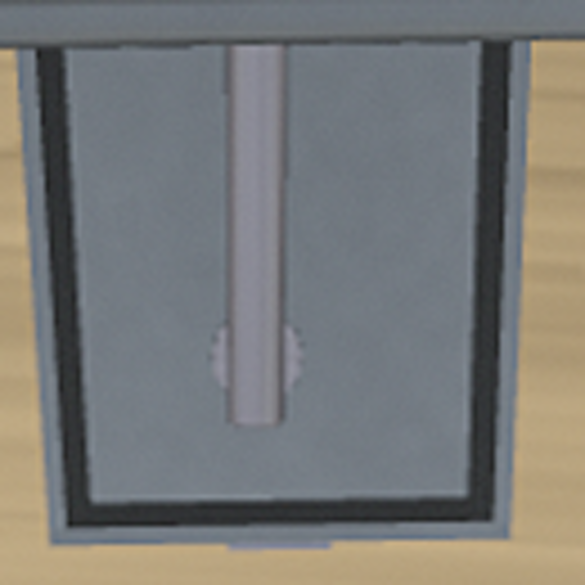

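```bash
python3 - <<'E'
from h import *
import pickle
i=pickle.load(open("w3.pkl","rb"))
f=lambda u,v:((u+.5)/4.5-.5+200,(v+.5)/4.5-.5+30)
P=[plane(i,f(*p),.043) for p in [(256,424),(257.5,48)]]
d=P[1]-P[0]; L=np.linalg.norm(d);d/=L
print(P,L,np.degrees(np.arctan2(d[1],d[0])),"centre",P[0]+.07*d)
w=[plane(i,f(*p),.043) for p in [(229,420),(284,420)]];print("width",np.linalg.norm(w[0]-w[1]))
D=[plane(i,f(*p),.010) for p in [(210,357),(303,355)]];print("disc",np.linalg.norm(D[0]-D[1]),(D[0]+D[1])/2+.052*d)
c=[plane(i,f(*p),.056) for p in [(50,545),(508,537)]]; e=c[0]-c[1]; n=np.array([e[1],-e[0],0])/np.linalg.norm(e)
print("case",c,np.linalg.norm(e),np.degrees(np.arctan2(n[1],n[0])),(c[0]+c[1])/2+.095*n)
E
```

```text
[array([ 0.55055975, -0.10951909,  0.043     ]), array([ 0.64662169, -0.10564196,  0.043     ])] 0.0961401547782452 2.311240375851868 centre [ 0.6205028  -0.10669614  0.043     ]
width 0.015570258073777921
disc 0.02831280304525587 [ 0.62011484 -0.10643796  0.01      ]
case [array([ 0.51560149, -0.05323156,  0.056     ]), array([ 0.52407733, -0.18172811,  0.056     ])] 0.12877578458241118 3.7738583087121538 [ 0.61463341 -0.11122707  0.056     ]
```

The crop shows a round bar with foot discs. Measured width is 15.6 mm and disc 28.3 mm, against 16 and 28 given. The centre is (0.620, -0.107) and the yaw 2.3°. Lean the tool 28° and half close.

>>> step_arm(
  deltas=[
    [0.131,0,0,0,0,0,0],
    [0.131,0,0,0,0,0,0],
    [0.131,0,0,0,0,0,0],
    [0.131,0,0,0,0,0,0],
    [0,0,0,0,0,0,0],
  ],
)

```text
time_s: 11.2
tcp_pos: [0.5024, -0.1161, 0.2484]
eef_rot: [-150.9, -0.1, -87.1]
contact_force: [0.3, 0.1, -0.0]
gripper_width: 0.0534
```

>>> step_arm(
  deltas=[
    [0,0,0,-3,3,40,0],
    [0,0,0,-3,3,40,0],
    [0,0,0,0,0,40,0],
    [0,0,0,0,0,30,0],
    [0,0,0,0,0,0,0],
  ],
)

```text
time_s: 11.7
tcp_pos: [0.5794, -0.1057, 0.1203]
eef_rot: [-150.8, 0.6, -86.5]
contact_force: [-0.1, -1.1, -0.6]
gripper_width: 0.044
```

```bash
cat > d.py <<'E'
from h import *
import sys
st=r.get_state(); M=R.from_euler("xyz",st["eef_rot"],degrees=True).as_matrix()
g=np.array([float(a) for a in sys.argv[1:4]])
gp=st["tcp_pos"]-M[:,2]*.019
print("grasp",gp.round(4),"z",M[:,2].round(3),"rpy",st["eef_rot"].round(1),"w",st["gripper_width"].round(3),"tool mm",(M.T@(g-gp)*1000).round(1), "joints",st["joints"].round(0),"t",st["time_s"])
E
python3 d.py .603 -.1073 .041
python3 - <<'E'
from h import *
cv2.imwrite("pics/w4.png",r.capture("wrist")[:,:,::-1])
E
```

```text
Traceback (most recent call last):
  File "d.py", line 6, in <module>
    print("grasp",gp.round(4),"z",M[:,2].round(3),"rpy",st["eef_rot"].round(1),"w",st["gripper_width"].round(3),"tool mm",(M.T@(g-gp)*1000).round(1), "joints",st["joints"].round(0),"t",st["time_s"])
                                                                                   ^^^^^^^^^^^^^^^^^^^^^^^^^
AttributeError: 'float' object has no attribute 'round'
```

View pics/w4.png

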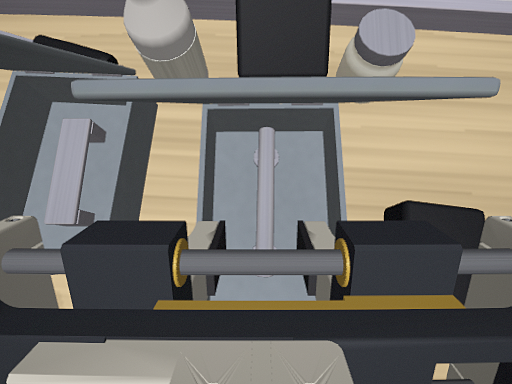

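The leaned view shows the whole bar: far end at (267,128), foot disc at (265,156).

```bash
sed -i 's/st\["gripper_width"\].round(3)/round(st["gripper_width"],4)/' d.py
python3 d.py .603 -.1073 .041
python3 - <<'E'
from h import *
i=r.camera_info("wrist")
for p in [(267,130),(265,230)]: print(plane(i,p,.044))
E
```

```text
grasp [ 0.5698 -0.1069  0.138 ] z [ 0.488  0.038 -0.872] rpy [-150.7    0.6  -86.6] w 0.0438 tool mm [  3.3  18.5 100.8] joints [  6.   5. -55.  34.  -1.  54.] t 11.75
[ 0.68690649 -0.10485932  0.044     ]
[ 0.58943297 -0.10848475  0.044     ]
```

Joint 5 is near its limit (-1°, range end -0.11°). I back off and sample the joints to understand the arm geometry before going in.

>>> step_arm(
  deltas=[
    [0,0,0,0,0,-40,0],
    [0,0,0,0,0,-40,0],
  ],
)

```text
time_s: 11.95
tcp_pos: [0.5497, -0.1173, 0.177]
eef_rot: [-150.9, -0.4, -87.0]
contact_force: [0.3, -1.1, 2.1]
gripper_width: 0.0434
```

```bash
python3 d.py .603 -.1073 .041; python3 -c "
from plant import r
s=r.get_state();print(repr(s['joints']),s['tcp_pos'],s['eef_rot'])"
```

```text
grasp [ 0.5405 -0.1177  0.1936] z [ 0.486  0.018 -0.874] rpy [-150.9   -0.4  -87. ] w 0.0434 tool mm [ -8.3  19.1 163.9] joints [ 10.  -2. -47.  13. -17.  71.] t 11.95
array([ 10.13822565,  -2.25952222, -46.53508457,  13.07756456,
       -17.30608897,  71.4152142 ]) [ 0.54969796 -0.11734396  0.1769641 ] [-150.92649709   -0.43169427  -87.04671219]
```

>>> step_arm(
  deltas=[
    [-0.14,0,0,0,0,0,0],
    [-0.14,0,0,0,0,0,0],
    [-0.14,0,0,0,0,0,0],
  ],
)

```text
time_s: 12.25
tcp_pos: [0.5464, -0.1126, 0.1923]
eef_rot: [-173.3, 0.2, -86.8]
contact_force: [1.4, 0.4, -0.0]
gripper_width: 0.0433
```

```bash
python3 -c "
from plant import r
s=r.get_state();print(repr(s['joints']),s['tcp_pos'],s['eef_rot'])"
```

```text
array([  8.77149322,   7.18698324, -22.47595995,   0.52501643,
       -53.67621737,  84.15856743]) [ 0.54639456 -0.11257756  0.19228818] [-173.32834754    0.22242156  -86.77059655]
```

```bash
cat > fk.py <<'E'
from scipy.optimize import least_squares
import numpy as np
from scipy.spatial.transform import Rotation as R
B=np.array([[0,0,1.],[0,1,0],[-1,0,0]])  # tool: z along forearm x at J5=0
def Rt(q,s4,s6,o6):
    p=q[1]-q[2]
    return (R.from_euler("ZYX",[q[0],p,s4*q[3]],degrees=True)*R.from_euler("Y",-q[4],degrees=True)*R.from_matrix(B)*R.from_euler("Z",s6*q[5]+o6,degrees=True))
def pos(q,P,s4):
    h,r0,a,b,e,l1,l2,d=P
    p=np.radians(q[1]-q[2]);j2=np.radians(q[1])
    R1=R.from_euler("Z",q[0],degrees=True);Rf=R1*R.from_euler("Y",q[1]-q[2],degrees=True)
    R4=Rf*R.from_euler("X",s4*q[3],degrees=True);R5=R4*R.from_euler("Y",-q[4],degrees=True)
    return R1.apply([r0+a*np.sin(j2),l1,h+a*np.cos(j2)])+Rf.apply([b,0,e])+R4.apply([0,l2,0])+R5.apply([d,0,0])
S=[([81.766,20.591,.634,-.0193,-70.133,-16.507],[.28232,.61261,.22563],[-179.992,-.091,-114.748]),
([10.138,-2.2595,-46.535,13.0776,-17.306,71.415],[.5497,-.11734,.17696],[-150.926,-.4317,-87.047]),
([8.7715,7.187,-22.476,.525,-53.676,84.1586],[.54639,-.11258,.19229],[-173.328,.2224,-86.77])]
if __name__=="__main__":
    for s4 in (1,-1):
        for s6 in (1,-1):
            os=[]
            for q,x,o in S:
                T=R.from_euler("xyz",o,degrees=True)
                D=Rt(q,s4,s6,0).inv()*T; os.append(D.as_rotvec(degrees=True).round(1))
            print(s4,s6,os)
        f=lambda P:np.concatenate([(pos(q,P,s4)-x)*1000 for q,x,o in S]+[(P-np.array([.35,.0,.4,.4,0.05,0,0,.2]))*.3])
        g=least_squares(f,[.35,0,.4,.4,.05,-.1,-.1,.2]);print(s4,g.x.round(4),(f(g.x)[:9]).round(2))
E
python3 fk.py
```

```text
1 1 [array([-0., -0., 33.]), array([  11.4,   -0. , -167.5]), array([   1.3,   -0. , -168.9])]
1 -1 [array([-0.,  0.,  0.]), array([  2.5,   7.4, -25. ]), array([ 0.1,  0.8, -0.6])]
1 [-0.6163 -0.0181  0.6608  0.3405  0.329  -0.8624  0.6694 -0.0305] [ 1.26 -0.19 -0.02  0.01 -0.11 -0.01 -0.19  1.36  0.03]
-1 1 [array([-0., -0., 33.]), array([   0. ,   -0. , -142.8]), array([   0. ,   -0. , -168.3])]
-1 -1 [array([-0., -0.,  0.]), array([ 0.,  0., -0.]), array([ 0., -0., -0.])]
-1 [ 1.985e-01 -0.000e+00  6.017e-01  4.636e-01  1.000e-04  0.000e+00
 -1.918e-01  3.780e-01] [ 0. -0.  0. -0. -0.  0. -0.  0. -0.]
```

```bash
cat > ik.py <<'E'
from fk import *
P=[.1985,0,.6017,.4636,.0001,0,-.1918,.378]
lo=np.array([-176.03,-82.01,-58.28,-173.87,-174.79,-.11]);
LO=np.array([-176.03,-82.01,-58.28,-173.87,-174.79,-173.66]);HI=np.array([176.03,121.73,71.71,95.51,-.11,173.66])
def tool(lean,side,yaw,flip=0):
    # bar/tool: yaw=bar yaw; lean fingers away; side tilt about bar axis
    M=R.from_euler("Z",yaw,degrees=True)*R.from_euler("Z",-90,degrees=True)*R.from_euler("X",180+lean,degrees=True)
    bar=R.from_euler("Z",yaw,degrees=True).apply([1,0,0])
    return R.from_rotvec(np.radians(side)*bar)*M*R.from_euler("Z",180*flip,degrees=True)
def ik(tcp,T,n=40,m=3,q0=None,seed=0):
    rng=np.random.default_rng(seed);out=[]
    def f(q): return np.concatenate([(pos(q,P,-1)-tcp)*100,(Rt(q,-1,-1,0).inv()*T).as_rotvec()*20])
    for k in range(n):
        s=np.clip(q0,LO+m+.01,HI-m-.01) if (q0 is not None and k==0) else rng.uniform(LO+m+1,HI-m-1)
        g=least_squares(f,s,bounds=(LO+m,HI-m),max_nfev=150)
        if g.cost<1e-4 and not any(np.abs(o-g.x).max()<2 for o in out): out.append(g.x)
    return out
E
python3 - <<'E'
from ik import *
for flip in (0,1):
  for lean in (15,20,25,30):
    for side in (-12,0,12):
      T=tool(lean,side,2.3,flip); tcp=np.array([.603,-.108,.041])+T.apply([0,0,.019])
      for q in ik(tcp,T,12): print(flip,lean,side,q.round(0))
E
```

```text
0 15 -12 [ -4.  19. -55.  88. -10.  11.]
0 15 0 [  9.  21. -35.   5. -19.  78.]
0 15 12 [ -1.  23. -21. -23. -34. 109.]
0 20 0 [  9.  19. -44.  17.  -7.  67.]
0 20 12 [ -1.  21. -23. -27. -28. 114.]
0 25 12 [ -3.  20. -25. -34. -24. 121.]
0 30 12 [ -5.  20. -25. -43. -21. 131.]
1 15 -12 [  -4.   19.  -55.   88.  -10. -169.]
1 15 0 [   9.   21.  -35.    5.  -19. -102.]
1 15 12 [ -1.  23. -21. -23. -34. -71.]
1 20 0 [   9.   19.  -44.   17.   -7. -113.]
1 20 12 [ -1.  21. -23. -27. -28. -66.]
1 25 12 [ -3.  20. -25. -34. -24. -59.]
1 30 12 [ -5.  20. -25. -43. -21. -49.]
```

```bash
python3 - <<'E'
from ik import *
for lean in (18,20,23):
    for side in (0,3,5,7,9):
     for x in (.595,.605):
      T=tool(lean,side,2.3); tcp=np.array([x,-.108,.042])+T.apply([0,0,.019])
      # body lower corners clearance over the walls (z) 
      c=[(np.array([x,-.108,.042])+T.apply([sx*.0965,sy*.039,-.047])) for sx in(1,-1) for sy in (1,-1)]
      for q in ik(tcp,T,6,1,q0=[3,20,-30,-10,-25,95]): print(lean,side,x,q.round(1),[ (a*1000).round(0).tolist() for a in c if a[0]<.59])
E
```

```text
18 0 0.595 [  9.3  19.1 -40.5   9.9 -12.6  73.7] [[547.0, -206.0, 75.0], [540.0, -14.0, 75.0]]
18 0 0.605 [  9.1  19.8 -39.    9.1 -13.4  74.7] [[557.0, -206.0, 75.0], [550.0, -14.0, 75.0]]
18 3 0.595 [  7.4  19.6 -34.2  -4.1 -18.   88.2] [[547.0, -208.0, 70.0], [540.0, -15.0, 80.0]]
18 3 0.605 [  7.2  20.3 -33.   -4.2 -18.6  88.4] [[557.0, -208.0, 70.0], [550.0, -15.0, 80.0]]
18 5 0.595 [  5.6  19.9 -31.1 -10.5 -21.   95.1] [[547.0, -209.0, 66.0], [540.0, -17.0, 83.0]]
18 5 0.605 [  5.5  20.6 -30.  -10.3 -21.5  95.1] [[557.0, -209.0, 66.0], [550.0, -17.0, 83.0]]
18 7 0.595 [  3.7  20.2 -28.5 -15.6 -23.8 100.9] [[547.0, -210.0, 63.0], [540.0, -18.0, 86.0]]
18 7 0.605 [  3.6  20.9 -27.4 -15.4 -24.2 100.7] [[557.0, -210.0, 63.0], [550.0, -18.0, 86.0]]
18 9 0.595 [  1.7  20.6 -26.2 -19.9 -26.5 105.7] [[547.0, -210.0, 59.0], [540.0, -20.0, 89.0]]
18 9 0.605 [  1.7  21.2 -25.2 -19.7 -26.8 105.4] [[557.0, -210.0, 59.0], [550.0, -20.0, 89.0]]
20 0 0.595 [  8.4  18.5 -45.7  19.7  -6.2  64.7] [[546.0, -207.0, 73.0], [538.0, -14.0, 73.0]]
20 0 0.605 [  8.7  19.3 -43.3  16.2  -7.8  68. ] [[556.
[... 859 characters left out ...]
208.0, 65.0], [537.0, -15.0, 75.0]]
23 3 0.605 [  7.6  19.4 -37.2  -3.8 -10.2  87.7] [[555.0, -208.0, 65.0], [547.0, -15.0, 75.0]]
23 5 0.595 [  5.6  18.9 -33.9 -13.5 -14.2  98. ] [[545.0, -209.0, 62.0], [537.0, -17.0, 78.0]]
23 5 0.605 [  5.5  19.6 -32.8 -13.2 -14.7  97.9] [[555.0, -209.0, 62.0], [547.0, -17.0, 78.0]]
23 7 0.595 [  3.3  19.2 -30.7 -20.  -17.9 105.4] [[545.0, -209.0, 58.0], [537.0, -18.0, 82.0]]
23 7 0.605 [  3.3  19.9 -29.6 -19.6 -18.2 105. ] [[555.0, -209.0, 58.0], [547.0, -18.0, 82.0]]
23 9 0.595 [  1.1  19.5 -28.1 -25.  -21.1 111.1] [[545.0, -210.0, 55.0], [537.0, -19.0, 85.0]]
23 9 0.605 [  1.1  20.2 -27.1 -24.6 -21.4 110.7] [[555.0, -210.0, 55.0], [547.0, -19.0, 85.0]]
```

The fitted arm model reproduces the samples exactly. A 20° lean with a 4° side tilt about the bar keeps every joint well inside its range. I also turn the hand half a turn so that the camera faces away from the lid.

>>> step_arm(
  deltas=[
    [0,0,0.149,0,30,0,0],
    [0,0,0.149,0,0,0,0],
    [0,0,0.149,0,0,0,0],
    [0,0,0.149,0,0,0,0],
    [0,0,0.149,0,0,0,0],
    [0,0,0.149,0,0,0,0],
    [0,0,0.149,0,0,0,0],
    [0,0,0.149,0,0,0,0],
    [0,0,0.149,0,0,0,0],
    [0,0,0.149,0,0,0,0],
  ],
)

```text
time_s: 13.25
tcp_pos: [0.5263, -0.0978, 0.1994]
eef_rot: [178.7, 6.9, -172.7]
contact_force: [-0.3, 0.1, -0.2]
gripper_width: 0.0435
```

>>> step_arm(
  deltas=[
    [0,0,0.149,0,0,0,0],
    [0,0,0.149,0,0,0,0],
    [0,0,0.149,0,0,0,0],
    [0,0,0.149,0,0,0,0],
    [0,0,0.149,0,0,0,0],
    [0,0,0.149,0,0,0,0],
    [0,0,0.149,0,0,0,0],
    [0,0,0.149,0,0,0,0],
    [0,0,0.149,0,0,0,0],
    [0,0,0.149,0,0,0,0],
  ],
)

```text
time_s: 14.25
tcp_pos: [0.5288, -0.082, 0.2148]
eef_rot: [171.9, -2.2, 101.7]
contact_force: [-0.5, -0.0, -0.5]
gripper_width: 0.0435
```

```bash
cat > e.py <<'E'
# args: x y z lean side yaw flip -> remaining turn and shift in tool axes
from ik import *
import sys
from plant import r
a=[float(v) for v in sys.argv[1:]]
st=r.get_state();C=R.from_euler("xyz",st["eef_rot"],degrees=True)
T=tool(a[3],a[4],a[5],a[6]); g=np.array(a[:3]); gp=st["tcp_pos"]-C.apply([0,0,.019])
tcp=g+T.apply([0,0,.019])
print("t",st["time_s"],"grasp",gp.round(4),"rpy",st["eef_rot"].round(1),"q",st["joints"].round(0),"w",round(st["gripper_width"],4),"F",st["contact_force"].round(1))
print("turn",(C.inv()*T).as_rotvec().round(3),"tcp shift in present tool",(C.inv().apply(tcp-st["tcp_pos"])*1000).round(1),"after turn",(T.inv().apply(tcp-st["tcp_pos"])*1000).round(1))
E
python3 e.py .560 -.1095 .130 20 4 2.3 1
```

```text
t 14.25 grasp [ 0.5264 -0.0833  0.2336] rpy [171.9  -2.2 101.7] q [ 10.   4. -22.  -3. -56. -87.] w 0.0435 F [-0.5 -0.  -0.5]
turn [-0.216 -0.01   0.167] tcp shift in present tool [-37.1  17.  104.7] after turn [-34.6  -0.  106.9]
```

>>> step_arm(
  deltas=[
    [-0.108,-0.005,0.084,0,0,0,0],
    [-0.108,-0.005,0.084,0,0,0,0],
    [0,0,0,-17,0,30,0],
    [0,0,0,-17,0,30,0],
    [0,0,0,0,0,20,0],
  ],
)

```text
time_s: 14.75
tcp_pos: [0.5627, -0.1022, 0.1497]
eef_rot: [158.4, -5.0, 92.1]
contact_force: [0.3, -0.1, -0.6]
gripper_width: 0.0438
```

```bash
python3 e.py .560 -.1095 .130 20 4 2.3 1;python3 e.py .600 -.108 .042 20 4 2.3 1
```

```text
t 14.75 grasp [ 0.5558 -0.1039  0.1673] rpy [158.4  -5.   92.1] q [  7.   5. -33.  -5. -30. -92.] w 0.0438 F [ 0.3 -0.1 -0.6]
turn [ 0.029 -0.014 -0.01 ] tcp shift in present tool [ -9.2 -10.3  35.5] after turn [-8.6 -9.4 35.9]
t 14.75 grasp [ 0.5558 -0.1039  0.1673] rpy [158.4  -5.   92.1] q [  7.   5. -33.  -5. -30. -92.] w 0.0438 F [ 0.3 -0.1 -0.6]
turn [ 0.029 -0.014 -0.01 ] tcp shift in present tool [-16.7  -5.4 131.8] after turn [-14.8  -1.8 132.1]
```

>>> step_arm(
  deltas=[
    [0.029,-0.014,-0.01,-5,-2,20,0],
    [0,0,0,-5,0,25,0],
    [0,0,0,-3,0,25,0],
    [0,0,0,0,0,0,0],
  ],
)

```text
time_s: 15.15
tcp_pos: [0.589, -0.1051, 0.0843]
eef_rot: [159.8, -4.4, 92.5]
contact_force: [-0.0, 0.5, 0.0]
gripper_width: 0.0437
```

```bash
python3 e.py .600 -.108 .042 20 4 2.3 1; python3 - <<'E'
from h import *
cv2.imwrite("pics/w5.png",r.capture("wrist")[:,:,::-1])
E
```

```text
t 15.15 grasp [ 0.5825 -0.1067  0.102 ] rpy [159.8  -4.4  92.5] q [  7.  13. -33.  -7. -24. -89.] w 0.0437 F [-0.   0.5  0. ]
turn [ 0.004 -0.007  0.001] tcp shift in present tool [-6.7 -4.4 62. ] after turn [-6.3 -4.1 62.1]
```

View pics/w5.png

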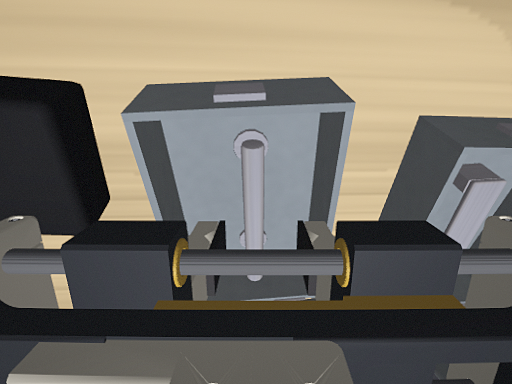

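The bar, at (253,190), lies midway between the fingers at (213,240) and (318,240). Continue down.

>>> step_arm(
  deltas=[
    [0,0,0,-4,-4,20,0],
    [0,0,0,-3,0,20,0],
    [0,0,0,0,0,15,0],
    [0,0,0,0,0,5,0],
  ],
)

```text
time_s: 15.6
tcp_pos: [0.6116, -0.1041, 0.0357]
eef_rot: [158.9, -4.5, 92.7]
contact_force: [-0.3, -0.3, 0.0]
gripper_width: 0.0439
```

```bash
python3 e.py .600 -.108 .042 20 4 2.3 1
```

```text
t 15.6 grasp [ 0.6049 -0.1059  0.0534] rpy [158.9  -4.5  92.7] q [  6.  19. -32. -10. -18. -86.] w 0.0439 F [-0.3 -0.3  0. ]
turn [ 0.018 -0.011  0.004] tcp shift in present tool [-3.  -9.   8.6] after turn [-2.9 -8.8  8.8]
```

>>> step_arm(
  deltas=[
    [0.01,-0.005,0,-2,-6,9,0],
    [0,0,0,0,-1,3,0],
  ],
)

```text
time_s: 15.8
tcp_pos: [0.6102, -0.1046, 0.0229]
eef_rot: [159.4, -4.3, 92.7]
contact_force: [-0.4, 1.2, -0.4]
gripper_width: 0.0433
```

```bash
python3 e.py .600 -.108 .042 20 4 2.3 1
```

```text
t 15.8 grasp [ 0.6036 -0.1062  0.0406] rpy [159.4  -4.3  92.7] q [  6.  20. -33.  -9. -17. -86.] w 0.0433 F [-0.4  1.2 -0.4]
turn [ 0.009 -0.006  0.004] tcp shift in present tool [-1.6 -3.1 -2.7] after turn [-1.7 -3.1 -2.6]
```

>>> step_arm(
  deltas=[
    [0,0,0,-1,0,0,-1],
    [0,0,0,0,0,0,-1],
    [0,0,0,0,0,0,-1],
    [0,0,0,0,0,0,-1],
    [0,0,0,0,0,0,-1],
    [0,0,0,0,0,0,-1],
    [0,0,0,0,0,0,-1],
  ],
  squeeze=40,
)

```text
time_s: 16.5
tcp_pos: [0.6098, -0.1055, 0.024]
eef_rot: [159.4, -4.3, 92.7]
contact_force: [0.4, 0.2, -2.0]
gripper_width: 0.015
```

```bash
python3 e.py .604 -.108 .062 20 4 2.3 1
```

```text
t 16.5 grasp [ 0.6032 -0.1071  0.0417] rpy [159.4  -4.3  92.7] q [  6.  20. -33. -10. -17. -86.] w 0.015 F [ 0.4  0.2 -2. ]
turn [ 0.01  -0.007  0.005] tcp shift in present tool [  0.4   7.7 -18.7] after turn [  0.4   7.5 -18.8]
```

>>> step_arm(
  deltas=[
    [0,0,0,0,4,-9,-1],
    [0,0,0,0,4,-10,-1],
    [0,0,0,0,-2,-11,-1],
    [0,0,0,0,-2,-11,-1],
  ],
)

```text
time_s: 16.9
tcp_pos: [0.5975, -0.1092, 0.0648]
eef_rot: [159.7, -4.3, 92.7]
contact_force: [0.0, -0.4, -2.4]
gripper_width: 0.015
```

```bash
python3 e.py .58 -.108 .102 20 4 2.3 1;  python3 - <<'E'
from h import *
cv2.imwrite("pics/w6.png",r.capture("wrist")[:,:,::-1])
E
```

```text
t 16.9 grasp [ 0.591  -0.1109  0.0826] rpy [159.7  -4.3  92.7] q [  6.  15. -33.  -8. -22. -88.] w 0.015 F [ 0.  -0.4 -2.4]
turn [ 0.006 -0.006  0.004] tcp shift in present tool [  4.7  -3.6 -21.7] after turn [  4.5  -3.7 -21.7]
```

View pics/w6.png

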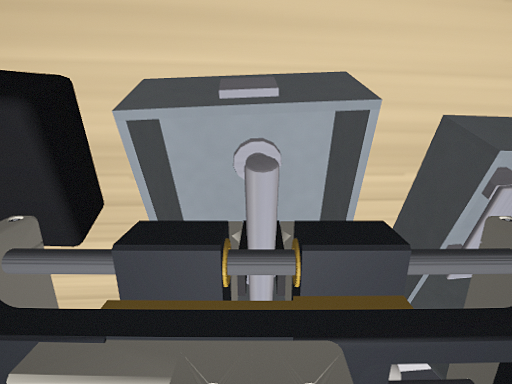

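The handle is held, with its disc foot seen at (257,155) and a weight of about 2.4 N on the tool. Raise it clear and plan the carry.

>>> step_arm(
  deltas=[
    [0,0,0,0,-4,-22,-1],
    [0,0,0,0,-4,-30,-1],
    [0,0,0,0,-5,-35,-1],
    [0,0,0,0,-5,-35,-1],
  ],
)

```text
time_s: 17.35
tcp_pos: [0.5339, -0.1205, 0.1751]
eef_rot: [159.9, -4.3, 92.6]
contact_force: [0.9, -1.0, -1.5]
gripper_width: 0.0152
```

```bash
python3 e.py .53 .30 .17 20 4 -6.8 1;  python3 - <<'E'
from ik import *
for g,y in [((.53,-.1,.19),2.3),((.53,.1,.19),0),((.53,.3,.17),-6.8),((.5905,.30,.0427),-6.8)]:
    T=tool(20,4,y,1)
    for q in ik(np.array(g)+T.apply([0,0,.019]),T,3,2,q0=[6,15,-33,-8,-22,-88]): print(g,q.round(0))
E
```

```text
t 17.35 grasp [ 0.5274 -0.1222  0.1929] rpy [159.9  -4.3  92.6] q [  6.   1. -32.  -5. -36. -90.] w 0.0152 F [ 0.9 -1.  -1.5]
turn [-0.01  -0.061  0.152] tcp shift in present tool [417.6   2.   58.4] after turn [415.7 -62.1  32.8]
(0.53, -0.1, 0.19) [  9.   1. -34.  -2. -35. -96.]
(0.53, 0.1, 0.19) [  37.   -1.  -44.   18.  -30. -142.]
```

```bash
python3 - <<'E'
from ik import *
for nm,f in [("same",0),("rot180",180)]:
  for g in [(.53,.3,.17),(.5905,.30,.0427),(.6245,.296,.0427)]:
    for y in (-6.8,-25,10):
     T=R.from_euler("Z",f,degrees=True)*tool(20,4,y,1)
     for q in ik(np.array(g)+T.apply([0,0,.019]),T,10,2,q0=[60,15,-33,-8,-22,-170]): print(nm,g,y,q.round(0))
E
```

```text
same (0.53, 0.3, 0.17) 10 [  53.    8.  -40.   24.  -27. -153.]
rot180 (0.53, 0.3, 0.17) -6.8 [ 40.  29.   5. -12. -84.  45.]
rot180 (0.53, 0.3, 0.17) -25 [ 38.  27.   4. -16. -81.  31.]
rot180 (0.53, 0.3, 0.17) 10 [ 43.  30.   5.  -8. -84.  58.]
rot180 (0.5905, 0.3, 0.0427) -6.8 [ 37.  40.   7. -11. -75.  50.]
rot180 (0.5905, 0.3, 0.0427) -25 [ 35.  38.   6. -16. -72.  36.]
rot180 (0.5905, 0.3, 0.0427) 10 [ 40.  41.   7.  -7. -76.  62.]
rot180 (0.6245, 0.296, 0.0427) -6.8 [ 36.  42.  12. -11. -77.  51.]
rot180 (0.6245, 0.296, 0.0427) -25 [ 33.  41.  11. -15. -75.  37.]
rot180 (0.6245, 0.296, 0.0427) 10 [ 38.  43.  11.  -6. -78.  63.]
```

At the tray this hand pose would hit joint 6's limit. Turning hand and handle together half a turn about the vertical gives comfortable joints, and the handle is symmetric. Raise first.

```bash
cat > v.py <<'E'
# world shift (mm) to tool axes; and world-up in tool axes
from h import *
import sys
st=r.get_state();C=R.from_euler("xyz",st["eef_rot"],degrees=True)
print("grasp",(st["tcp_pos"]-C.apply([0,0,.019])).round(4),"shift",C.inv().apply([float(a) for a in sys.argv[1:4]]).round(1),"up*.149",(C.inv().apply([0,0,.149])).round(4),"q",st["joints"].round(0),"F",st["contact_force"].round(1),"w",round(st["gripper_width"],4))
E
python3 v.py -30 20 80
```

```text
grasp [ 0.5274 -0.1222  0.1929] shift [ 27.2  -0.4 -83.4] up*.149 [ 0.0111  0.0511 -0.1395] q [  6.   1. -32.  -5. -36. -90.] F [ 0.9 -1.  -1.5] w 0.0152
```

>>> step_arm(
  deltas=[
    [0,0,0,9,0,-28,-1],
    [0,0,0,9,0,-28,-1],
    [0,0,0,9,0,-28,-1],
    [0.011,0.051,-0.139,0,0,0,-1],
    [0.011,0.051,-0.139,0,0,0,-1],
    [0.011,0.051,-0.139,0,0,0,-1],
    [0.011,0.051,-0.139,0,0,0,-1],
  ],
)

```text
time_s: 18.05
tcp_pos: [0.4967, -0.0993, 0.2696]
eef_rot: [159.0, -3.9, 125.4]
contact_force: [0.0, -0.7, -2.7]
gripper_width: 0.0151
```

```bash
python3 v.py 0 0 0
```

```text
grasp [ 0.4918 -0.1042  0.2873] shift [0. 0. 0.] up*.149 [ 0.01    0.0534 -0.1388] q [ -2.  -2. -18. -18. -61. -46.] F [ 0.  -0.7 -2.7] w 0.0151
```

>>> step_arm(
  deltas=[
    [0.011,0.051,-0.139,0,0,0,-1],
    [0.011,0.051,-0.139,0,0,0,-1],
    [0.011,0.051,-0.139,0,0,0,-1],
    [0.011,0.051,-0.139,0,0,0,-1],
    [0.011,0.051,-0.139,0,0,0,-1],
    [0.011,0.051,-0.139,0,0,0,-1],
    [0.011,0.051,-0.139,0,0,0,-1],
    [0.011,0.051,-0.139,0,0,0,-1],
  ],
)

```text
time_s: 18.85
tcp_pos: [0.4932, -0.1021, 0.2743]
eef_rot: [159.9, -2.7, -166.0]
contact_force: [0.4, 0.6, -1.0]
gripper_width: 0.0149
```

```bash
python3 v.py 30 330 -50
```

```text
grasp [ 0.4956 -0.1082  0.2921] shift [-111.5  278.4  149.5] up*.149 [ 0.0071  0.0511 -0.1398] q [ -4.  11.  -1. -18. -87.  20.] F [ 0.4  0.6 -1. ] w 0.0149
```

>>> step_arm(
  deltas=[
    [0.011,0.051,-0.139,0,0,0,-1],
    [0.011,0.051,-0.139,0,0,0,-1],
    [0.011,0.051,-0.139,0,0,0,-1],
    [0.011,0.051,-0.139,0,0,0,-1],
    [0.011,0.051,-0.139,0,0,0,-1],
    [0.011,0.051,-0.139,0,0,0,-1],
    [0.011,0.051,-0.139,0,0,0,-1],
    [0.011,0.051,-0.139,0,0,0,-1],
  ],
)

```text
time_s: 19.65
tcp_pos: [0.4932, -0.1034, 0.2762]
eef_rot: [161.6, -3.6, -97.3]
contact_force: [-0.3, 0.4, -3.0]
gripper_width: 0.0147
```

```bash
cat > g.py <<'E'
# remaining to place pose: grasp x y z; turned-about tool
from ik import *
import sys
from plant import r
a=[float(v) for v in sys.argv[1:]]
st=r.get_state();C=R.from_euler("xyz",st["eef_rot"],degrees=True)
H=R.from_euler("xyz",[159.4,-4.3,92.7],degrees=True) # as gripped, bar yaw 2.3
T=R.from_euler("Z",180+a[3]-2.3,degrees=True)*H
tcp=np.array(a[:3])+T.apply([0,0,.019])
print("t",st["time_s"],"grasp",(st["tcp_pos"]-C.apply([0,0,.019])).round(4),"turn",(C.inv()*T).as_rotvec().round(3),"shift now",(C.inv().apply(tcp-st["tcp_pos"])*1000).round(1),"q",st["joints"].round(0),"F",st["contact_force"].round(1))
E
python3 g.py .53 .28 .25 -6.8
```

```text
t 19.65 grasp [ 0.4993 -0.1031  0.2941] turn [-0.037  0.016 -0.011] shift now [-385.6   11.6   24.4] q [  9.  15.  -3.  -2. -91.  73.] F [-0.3  0.4 -3. ]
```

Now carry across at height. The lids' free edges are at z 0.22 and x > 0.61.

>>> step_arm(
  deltas=[
    [-0.03,0.015,-0.01,-40,0,0,-1],
    [0,0,0,-45,0,0,-1],
    [0,0,0,-45,0,0,-1],
    [0,0,0,-45,0,0,-1],
    [0,0,0,-45,0,0,-1],
    [0,0,0,-45,0,0,-1],
    [0,0,0,-45,0,0,-1],
    [0,0,0,-40,0,0,-1],
    [0,0,0,-30,0,0,-1],
  ],
)

```text
time_s: 20.55
tcp_pos: [0.5337, 0.2856, 0.2521]
eef_rot: [160.4, -3.9, -96.4]
contact_force: [1.0, -0.6, -1.9]
gripper_width: 0.0149
```

```bash
python3 g.py .6245 .296 .13 -6.8;  python3 - <<'E'
from h import *
import pickle
i=r.camera_info("wrist");pickle.dump(i,open("w7.pkl","wb"))
cv2.imwrite("pics/w7.png",r.capture("wrist")[:,:,::-1])
E
```

```text
t 20.55 grasp [0.5401 0.2861 0.27  ] turn [-0.017  0.006  0.002] shift now [ -28.7 -124.1  102.5] q [ 39.  25.  13. -11. -94.  45.] F [ 1.  -0.6 -1.9]
```

View pics/w7.png

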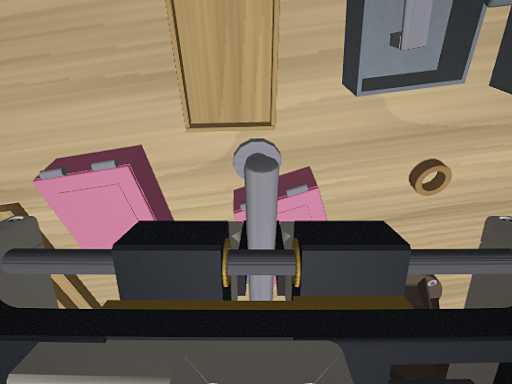

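Wrist view: the handle is still held level at (262,200), and the tray's near edge runs from (187,130) to (275,124). A quick check of the tray from this view, then move over it.

```bash
python3 - <<'E'
from h import *
import pickle
i=pickle.load(open("w7.pkl","rb"))
a,b=[plane(i,p,.025) for p in [(187,131),(275,125)]]
e=a-b;n=np.array([e[1],-e[0],0])/np.linalg.norm(e);print(a,b,np.linalg.norm(e),np.degrees(np.arctan2(n[1],n[0])),(a+b)/2+.1*n)
E
```

```text
[0.51571183 0.37076891 0.025     ] [0.50765078 0.25364396 0.025     ] 0.11740202500219239 -3.9371386827877517 [0.6114453  0.30534024 0.025     ]
```

>>> step_arm(
  deltas=[
    [-0.015,0.006,0,-10,-42,20,-1],
    [0,0,0,-10,-42,20,-1],
    [0,0,0,-8,-40,20,-1],
    [0,0,0,0,0,20,-1],
  ],
)

```text
time_s: 21.0
tcp_pos: [0.6286, 0.3049, 0.1325]
eef_rot: [160.0, -3.8, -95.9]
contact_force: [-1.0, 0.4, -4.2]
gripper_width: 0.0149
```

```bash
python3 g.py .6245 .296 .08 -6.8
```

```text
t 21.0 grasp [0.6352 0.3054 0.1503] turn [-0.011  0.006  0.012] shift now [  5.9 -14.9  69.9] q [ 36.  38.  19. -10. -89.  50.] F [-1.   0.4 -4.2]
```

>>> step_arm(
  deltas=[
    [-0.011,0.006,0.012,6,-7,35,-1],
    [0,0,0,0,-10,30,-1],
    [0,0,0,0,-10,18,-1],
  ],
)

```text
time_s: 21.3
tcp_pos: [0.624, 0.2927, 0.0419]
eef_rot: [159.4, -4.3, -96.5]
contact_force: [-0.1, -0.5, -2.8]
gripper_width: 0.015
```

```bash
python3 g.py .6245 .297 .0427 -6.8;  python3 - <<'E'
from h import *
cv2.imwrite("pics/w8.png",r.capture("wrist")[:,:,::-1])
a=r.capture("scene")[:,:,::-1];cv2.imwrite("pics/s8.png",cv2.resize(a[150:310,200:400],None,fx=3,fy=3,interpolation=cv2.INTER_CUBIC))
E
```

```text
t 21.3 grasp [0.6308 0.2933 0.0596] turn [-0.     0.001 -0.001] shift now [-4.2  0.4 17.9] q [ 35.  42.  14. -11. -80.  51.] F [-0.1 -0.5 -2.8]
```

View pics/w8.png

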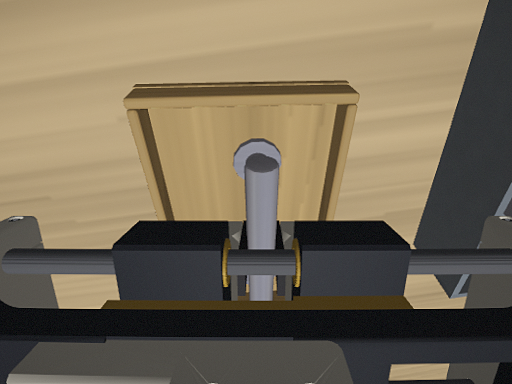

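View pics/s8.png

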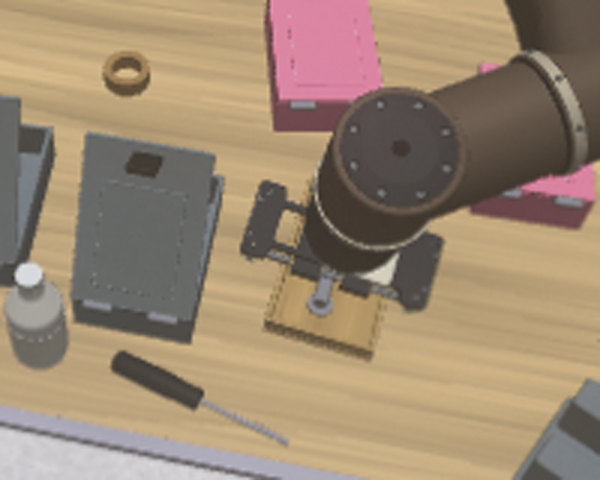

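The handle is inside the tray walls: wrist view shows its foot at (257,155), between walls at x≈150 and 340. Lower to contact.

>>> step_arm(
  deltas=[
    [0,0,0,-4,0,8,-1],
    [0,0,0,0,0,6,-1],
    [0,0,0,0,0,3,-1],
  ],
)

```text
time_s: 21.7
tcp_pos: [0.619, 0.2966, 0.0272]
eef_rot: [159.5, -4.3, -96.5]
contact_force: [0.4, 0.1, -2.2]
gripper_width: 0.0147
```

```bash
python3 g.py .6245 .297 .0427 -6.8
```

```text
t 21.7 grasp [0.6258 0.2972 0.045 ] turn [-0.002  0.001 -0.002] shift now [0.2 0.4 2.6] q [ 36.  43.  13. -11. -79.  51.] F [ 0.4  0.1 -2.2]
```

>>> step_arm(
  deltas=[
    [0,0,0,0,0,3,-1],
    [0,0,0,0,0,1,-1],
  ],
)

```text
time_s: 21.9
tcp_pos: [0.618, 0.2973, 0.0251]
eef_rot: [159.7, -4.2, -96.5]
contact_force: [-0.1, -1.3, -1.5]
gripper_width: 0.0149
```

>>> step_arm(
  deltas=[
    [0,0,0,0,0,2,-1],
    [0,0,0,0,0,1,-1],
  ],
)

```text
time_s: 22.1
tcp_pos: [0.618, 0.2975, 0.0249]
eef_rot: [159.8, -4.1, -96.4]
contact_force: [-0.7, -0.6, 0.3]
gripper_width: 0.0147
```

Force now about 0 to +0.3 N and z has stopped falling, so the feet are on the floor. Release to half open.

>>> step_arm(
  deltas=[
    [0,0,0,0,0,0,0],
    [0,0,0,0,0,0,0],
    [0,0,0,0,0,0,0],
    [0,0,0,0,0,0,0],
    [0,0,0,0,0,0,0],
    [0,0,0,0,0,0,0],
  ],
)

```text
time_s: 22.7
tcp_pos: [0.6184, 0.2978, 0.0257]
eef_rot: [159.9, -4.0, -96.5]
contact_force: [-0.2, 0.7, -0.8]
gripper_width: 0.0437
```

```bash
python3 v.py 0 0 50;  python3 - <<'E'
from h import *
cv2.imwrite("pics/w9.png",r.capture("wrist")[:,:,::-1])
E
```

```text
grasp [0.625  0.2983 0.0435] shift [  3.5  17.2 -46.8] up*.149 [ 0.0104  0.0511 -0.1396] q [ 36.  42.  12. -11. -78.  51.] F [-0.2  0.7 -0.8] w 0.0437
```

View pics/w9.png

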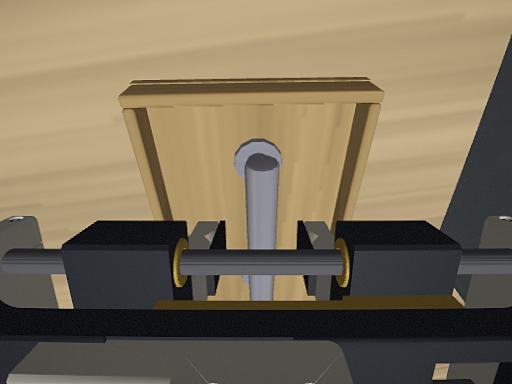

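The handle stands free between the open fingers. Retreat along the tool axis.

>>> step_arm(
  deltas=[
    [0,0,0,0,0,-15,0],
    [0,0,0,0,0,-30,0],
    [0,0,0,0,0,-40,0],
    [0,0,0,0,0,-40,0],
    [0,0,0,0,0,-40,0],
    [0,0,0,0,40,-20,0],
    [0,0,0,-30,40,0,0],
    [0,0,0,-40,40,0,0],
    [0,0,0,-40,40,0,0],
    [0,0,0,-40,40,0,0],
  ],
)

```text
time_s: 23.75
tcp_pos: [0.5302, 0.4597, 0.2675]
eef_rot: [160.0, -4.2, -97.1]
contact_force: [1.1, 1.3, 0.6]
gripper_width: 0.0438
```

>>> step_arm(
  deltas=[
    [0,0,0,-40,30,0,0],
    [0,0,0,-40,30,0,0],
    [0,0,0,-40,30,0,0],
    [0,0,0,0,0,0,0],
  ],
)

```text
time_s: 24.15
tcp_pos: [0.4572, 0.595, 0.2978]
eef_rot: [160.3, -3.7, -96.8]
contact_force: [-0.3, -0.9, -1.1]
gripper_width: 0.0436
```

```bash
python3 - <<'E'
from h import *
a=r.capture("scene")[:,:,::-1];cv2.imwrite("pics/s9f.png",a);cv2.imwrite("pics/s9.png",cv2.resize(a[150:310,140:360],None,fx=3.5,fy=3.5,interpolation=cv2.INTER_CUBIC))
a=r.capture("top")[:,:,::-1];cv2.imwrite("pics/t9f.png",a);cv2.imwrite("pics/t9.png",cv2.resize(a[90:230,150:350],None,fx=4,fy=4,interpolation=cv2.INTER_CUBIC))
E
```

```text
(no output)
```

View pics/s9.png

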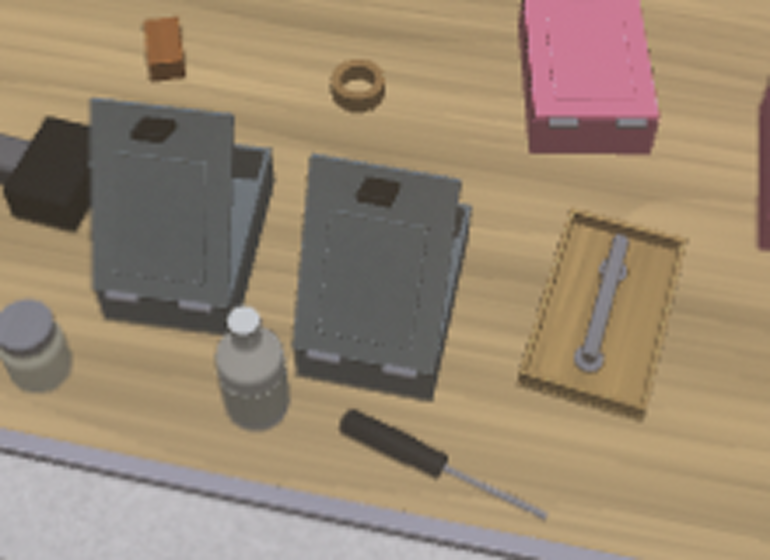

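View pics/t9.png

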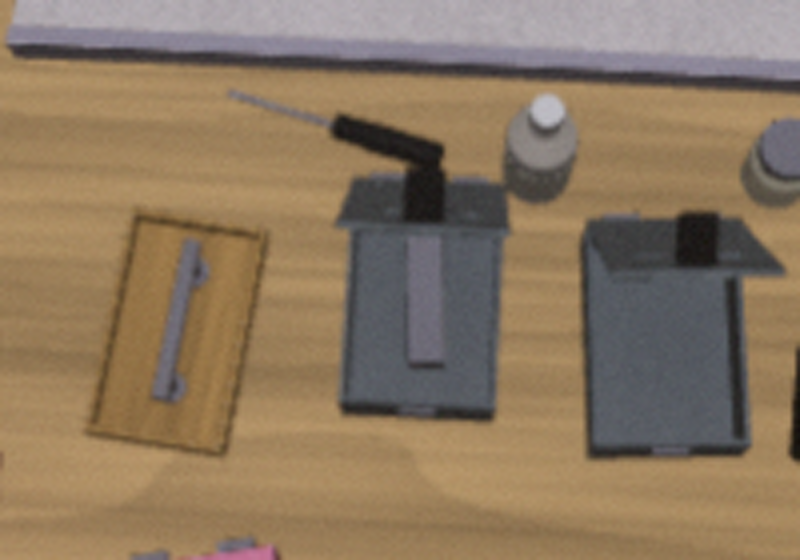

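The handle stands in the tray in both views, both lids are open, and the strap, bottle, jar and drill look unmoved. Now I check uprightness and position numerically.

```bash
python3 - <<'E'
from h import *
T=r.camera_info("top");S=r.camera_info("scene")
t=lambda u,v:((u+.5)/4-.5+150,(v+.5)/4-.5+90)
s=lambda u,v:((u+.5)/3.5-.5+140,(v+.5)/3.5-.5+150)
a=cv2.imread("pics/t9f.png");cv2.imwrite("pics/t9c.png",cv2.resize(a[140:210,165:225],None,fx=9,fy=8,interpolation=cv2.INTER_CUBIC))
a=cv2.imread("pics/s9f.png");cv2.imwrite("pics/s9c.png",cv2.resize(a[205:275,285:340],None,fx=10,fy=8,interpolation=cv2.INTER_CUBIC))
for n,p,q in [("near end",(166,399),(621,240)),("far end",(192,241),(590,357))]:
    print(n,plane(T,t(*p),.045),plane(S,s(*q),.045),tri((T,t(*p)),(S,s(*q))))
C=np.array([.608,.2985,.0]);y=np.radians(-6.8)
for h in (0,8,-8): pass
# expected pixels of foot centres and bar over them if upright
c=np.array([.608,.2985]);d=np.array([np.cos(y),np.sin(y)])
for k in (-.052,.052):
    P=np.r_[c+k*d,.008];Q=np.r_[c+k*d,.042]
    print("foot",proj(T,P),"bar",proj(T,Q),"scene",proj(S,P),proj(S,Q))
E
```

```text
near end [0.53944214 0.30107354 0.045     ] [0.5449979 0.3064306 0.045    ] (array([0.54065437, 0.3045903 , 0.03836218]), [np.float64(0.0023576435681092185), np.float64(0.002357643568109296)])
far end [0.67740936 0.29046768 0.045     ] [0.68087468 0.29162155 0.045     ] (array([0.67860209, 0.29149115, 0.04105386]), [np.float64(0.00037586452145919956), np.float64(0.0003758645214591754)])
foot [[192.14871512 186.77287456]] bar [[190.61638416 184.56787949]] scene [[314.66517026 226.85090842]] [[316.09173511 221.3173922 ]]
foot [[198.1377973  157.96106586]] bar [[196.77266509 155.1184547 ]] scene [[307.7210373  251.74575422]] [[309.07040801 246.50380055]]
```

View pics/t9c.png

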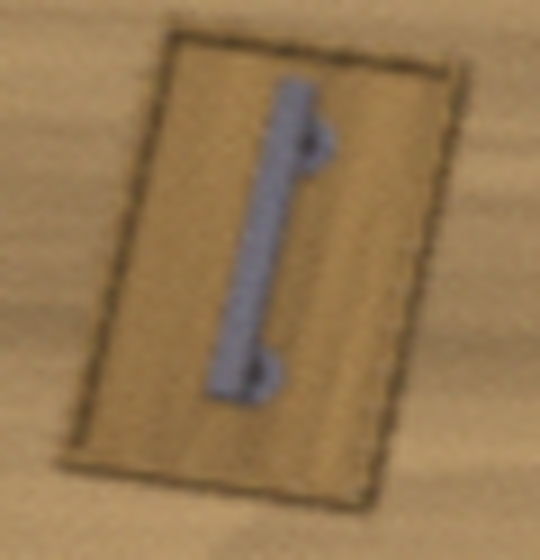

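View pics/s9c.png

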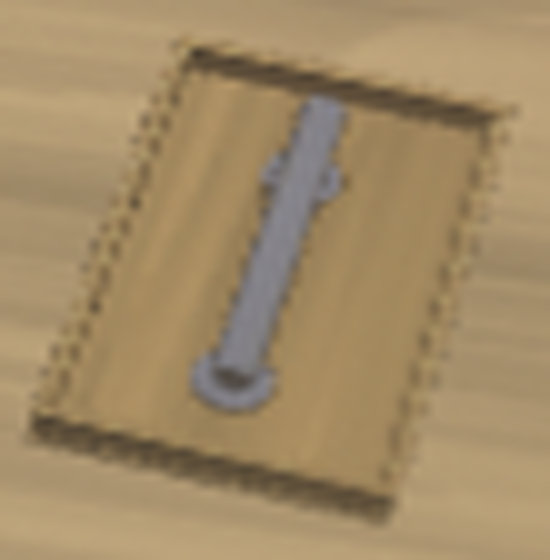

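Triangulated bar ends are at z 0.038 and 0.041 (0.040 expected when upright), giving a centre at (0.610, 0.298) against the tray's (0.608, 0.298). Last, the lid angles by triangulating the free edge corners, plus the strap and the bystanders.

```bash
python3 - <<'E'
from h import *
T=r.camera_info("top");S=r.camera_info("scene")
t=lambda u,v:((u+.5)/4-.5+150,(v+.5)/4-.5+90)
s=lambda u,v:((u+.5)/3.5-.5+140,(v+.5)/3.5-.5+150)
for n,a,b,hx in [("L+y",(337,226),(461,180),.734),("L-y",(510,232),(311,156),.734),("R+y",(606,274),(234,115),.710),("R-y",(784,272),(91,100),.710)]:
    X,e=tri((T,t(*a)),(S,s(*b)));print(n,X.round(3),np.round(e,4),"angle deg",np.degrees(np.arctan2(X[2]-.056,hx-X[0])).round(1))
a=cv2.imread("pics/top0.png");b=cv2.imread("pics/t9f.png")
for n,(x,y,w,h) in dict(bottle=(272,105,28,40),jar=(330,113,30,34),drill=(345,145,68,72)).items():
    tm=a[y:y+h,x:x+w];m=cv2.matchTemplate(b[y-10:y+h+10,x-10:x+w+10],tm,cv2.TM_CCOEFF_NORMED);print(n,cv2.minMaxLoc(m)[1::2])
s=r.get_state();print(s["time_s"],s["tcp_pos"],s["contact_force"])
E
```

```text
L+y [0.64  0.156 0.22 ] [0.0005 0.0005] angle deg 60.2
L-y [0.642 0.028 0.22 ] [0.0004 0.0004] angle deg 60.6
R+y [ 0.613 -0.046  0.222] [0.0018 0.0018] angle deg 59.6
R-y [ 0.621 -0.176  0.22 ] [0.0001 0.0001] angle deg 61.6
bottle (0.9728661775588989, (10, 10))
jar (0.9524661898612976, (10, 10))
drill (0.9969057440757751, (10, 10))
24.25 [0.46016015 0.59123388 0.2976525 ] [1.23174509 0.24433489 0.85564095]
```

Both lids measure about 60°, and the bystanders show zero pixel shift. Handing in.

```bash
python3 -c "
from plant import r
print(r.close_job())"
```

```text
the job is handed in; nothing more can be done
None
```

I opened both grey cases to their stops and stood the round-bar handle on its feet in the wooden tray. I handed the job in at about 24 s; no verdict was reported.

**What I did:** I lifted each lid by its tab until the force showed the stop. The strap was in the left case and the round bar in the right. I took the round bar out with a leaned tool. Before placing it I turned hand and handle half a turn, because the original hand pose would have hit a wrist joint limit at the tray. I lowered it until the feet touched down, then released and backed away.

**Last checks before handing in:**
- **Lids:** both free edges measured about 0.22 m up, giving 60 to 62°.
- **Handle position:** its centre is about (0.610, 0.298), against a tray centre of about (0.608, 0.298).
- **Handle upright:** the bar ends measured 38 and 41 mm up, against 40 mm expected when upright. I did not measure the tilt directly. In the top view most of each foot shows on one side of the bar, roughly what the camera angle gives. In the scene view the feet are centred under it.
- **Bystanders:** the bottle, jar and drill showed zero pixel shift from the start picture.
- **Strap handle:** it is still in its case. I judged that by eye only, but the arm never touched it.

**Disagreement:** one close view put the tray centre about 7 mm further left in y than the others. I used the value the other views agreed on, and either is well inside the tolerance.

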